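# Stack the handled tray on its base tray between the corner guides

## Task

Close up the glazing-packer tray on the bench: pick up the larger of the two handled trays and stack it on the base tray, the one with four flared corner guides, so that it sits fully down on the base tray's rim between all four guides, level and let go. Either way round is fine. Set it down rather than dropping it, leave the base tray about where it stands, and leave the smaller handled tray alone.

Things in the scene. Friction and masses are not known exactly. Their poses are not given: they have to be found in the camera images.
- top_tray: Larger handled tray, to be stacked: empty, open, grey plastic, 160 mm long (x), 110 wide (y), 4 mm walls 36 high, flat underside, about 0.35 kg. Grip bar along x over the middle, on an end post each side: 100 long, 14 wide, from 68 to 86 mm above the underside; pinch it across its width from above. Origin: centre of underside, z up. Stands flat on the bench.
- base_tray: Base tray, no handle, loose, 1.3 kg: grey plastic, 172 mm (x) by 122 (y), rim 14 wide, 45 mm above its underside; the stacked tray rests on it, 6 mm play a side. Slick L guides at the corners rise flush with its outer sides to 55 mm, then flare out 13 mm up to 88 mm, leading in a tray 10 mm off; 210 by 160 over flares. Orange block inside, below the rim. Origin: centre of underside, z up.
- small_tray: Smaller handled tray, a bystander: same make, 105 mm long (x), 75 wide (y), walls 36 high, grip bar 80 long along x with its top 86 mm above the underside. Too small for the base tray's rim. Origin: centre of underside, z up.
Not all that is in view belongs to the job. What is shaped like the top_tray but pink or red is not meant.

How it is judged:
By the outcome, as a careful person would: the job done as asked, in the order asked, and still so for the second after the job is handed in, with the robot touching nothing.
It also fails if it takes over 42 s, if anything falls off the work surface, if the arm or the gripper's body presses on something with over 40 N, if the wrist force passes 120 N, or if a joint passes its speed limit or range.

## Robot

A 7-joint arm with a two-finger parallel gripper is mounted at the origin on the work surface. World frame = base frame: x ahead of the robot, y to its left, z up, the work surface at z = 0. Lengths are in m, angles in rad, forces in N, time in s.
With the tool pointing down it reaches from about 0.425 to 0.925 m from the base axis. Payload 6.8 kg.
Tool frame: the origin (TCP) lies midway between the tips of the shut fingers; the grasp point (between the pads) lies 19 mm behind it; z points along the fingers, y is the direction in which the jaws open and shut (so a half turn about z gives the same grasp; the last joint's range is limited). The gripper opens to 85 mm and grips with 20 to 120 N. Pads are 22 mm wide; open, the fingers measure 114 mm over their backs; the gripper's body (76 mm by 85 mm) begins 54 mm behind the grasp point. The pads swing forward as they close: fully open they stand 13 mm farther back than shut.
Start: joints at [-1.321, 0.477, 0.022, 1.555, -0.011, 1.109, -0.083], TCP at [0.236, 0.632, 0.231] pointing down, gripper open.
Joint ranges: [-2.96, 2.96], [-0.34, 2.1], [-1.41, 1.46], [0.24, 2.44], [-1.37, 4.51], [0.17, 1.92], [-2.96, 2.96]. Speed limits (rad/s): [2.39, 2.39, 3.14, 3.14, 3.14, 3.14, 3.14].

## Interface

Orientations are given as a unit quaternion [w, x, y, z].
In Python, from station import readout, eyes, ticket gives the robot as it stands. The module is installed in compiled form; this text tells all that it offers.
- The arm moves only by the shell command python3 -m crank 'ROWS' [FORCE]. ROWS is JSON, a list of rows, each an object of numbers: "jaw": the opening in per cent of the stroke, from 0 (shut) to 100 (fully open); "x", "y", "z": the shift along the tool's x, y, z in mm; "ax", "ay", "az": the turn, a rotation vector about the tool's x, y, z in degrees. In form: [{"jaw": .., "x": .., "y": .., "z": .., "ax": .., "ay": .., "az": ..}, ...]. A call has 1 to 12 rows; each row shifts and turns the commanded pose from where the row before left it, along the tool's axes as they then stand; what a row does not reach is not made up. A row lasts 1/8 s, in which the tool goes at most 62.5 mm and 10.7 degrees, less where a joint would pass 70% of its speed; a pose out of reach is approached as far as the arm can. A call with a gripper value outside its range is refused whole. The fingers move at their own pace and stop on an object; FORCE is the grip in N (left out, the last holds). Time passes only in rows, so rows that do not move let the fingers close. It gives the time, the measured TCP pose, the force and the opening at its end, in the units of the state.
- readout.get_obs(): the state, without advancing time (a new reading comes with each control period).
- eyes.read_camera(name): name is "side" or "top" or "wrist"; returns (picture, depth): 384x512x3 uint8, red, green, blue; 384x512 float32, m along the optical axis (not along the pixel's ray), 0 where there is no reading.
- eyes.calibration(name): a dict with "fx", "fy", "cx", "cy" (pixels), "k1" (the pictures are not rectified: a ray, as slopes to the right and down, at radius r is drawn at 1 + k1 r^2 times it, then the intrinsics apply), "R" (3x3) and "t" (3): a world point X has camera coordinates R X + t. Camera axes: x right, y down, z forward; pixel columns grow to the right and rows downward; lengths in m; the calibration is good to about 2 mm. A picture is of the moment at which its call begins: read the wrist's pose just before it. calibration takes no time and is no camera call; for the wrist camera it gives the pose at the moment of the call.
- ticket.hand_in(): hands the job in, once; it reports no verdict.
The state is a dict: "t": time; "q": joint angles; "joint_vel": joint speeds; "joint_torque": joint torques, N m; "eef_pos": TCP position; "tool_rot": TCP orientation; "contact_force": force on the tool from outside, world axes, zero at the start; "torque": the same for the moment, N m; "gripper_width": opening from 0.0 (shut) to 1.0 (fully open).
Only numpy, scipy, OpenCV 4.12 (cv2) and the standard library are available. Lean on these libraries where they do the work, as an engineer would, in place of code of your own. Each camera call takes 0.05 s, during which the arm holds its last target. There are 200 camera calls.

## Working session

There is one attempt and no reset: what is moved stays moved. The work goes in short steps, Python scripts to look and compute and a shell command to move; the robot and the scene stay as the last step left them, time stands still between calls to the robot, and variables do not carry over. Pictures are saved under pics/ and viewed, about 8 in all and at most 12, crops included, and the job is handed in when it is done.

```bash
mkdir -p pics; cat > h.py <<'E'
import numpy as np, cv2
from station import readout, eyes, ticket
def grab(n,save=None):
    c=eyes.calibration(n); im,d=eyes.read_camera(n)
    if save: cv2.imwrite('pics/'+save,im[:,:,::-1])
    return c,im,d
def cloud(c,d):
    h,w=d.shape; u,v=np.meshgrid(np.arange(w),np.arange(h))
    K=np.array([[c['fx'],0,c['cx']],[0,c['fy'],c['cy']],[0,0,1]]);
    p=cv2.undistortPoints(np.stack([u,v],-1).reshape(-1,1,2).astype(np.float64),K,np.array([c['k1'],0,0,0.])).reshape(h,w,2)
    P=np.dstack([p[...,0]*d,p[...,1]*d,d])
    return (P-np.array(c['t']))@np.array(c['R'])
E
python3 - <<'E'
from h import *
c,im,d=grab('top','top1.png'); P=cloud(c,d); np.savez('top1',P=P,d=d,im=im)
c2,im2,d2=grab('side','side1.png'); np.savez('side1',P=cloud(c2,d2),d=d2,im=im2)
cv2.imwrite('pics/both1.png',cv2.resize(np.vstack([im,im2])[:,:,::-1],None,fx=.78,fy=.78))
print(readout.get_obs()); print(c['t'],c['R'])
E
```

```text
{'t': 0.1, 'q': array([-1.32110166,  0.47773143,  0.02235866,  1.55636307, -0.01150839,
        1.1093034 , -0.08309168]), 'joint_vel': array([-0.000598  , -0.00163317,  0.00297006, -0.00053259, -0.00056075,
        0.00078844,  0.00091806]), 'joint_torque': array([ 4.49601357e-03, -5.97759569e+01,  1.61367472e+00, -2.81955707e+01,
        1.28245982e-02,  5.06257304e-03,  1.75290370e-05]), 'eef_pos': array([0.23621957, 0.63173828, 0.23040944]), 'tool_rot': array([-8.85392734e-05,  1.77939492e-01,  9.84041073e-01, -8.33759002e-04]), 'contact_force': array([-0.16131945, -0.1320974 ,  0.129988  ]), 'torque': array([-0.00072121, -0.01042801,  0.0284382 ]), 'gripper_width': 1.00099077277547}
[0.08346138 0.46701508 1.54237955] [[ 0.02287573 -0.99973681  0.00173754]
 [-0.98275218 -0.02280604 -0.18351576]
 [ 0.18350708  0.00249049 -0.98301523]]
```

View pics/both1.png

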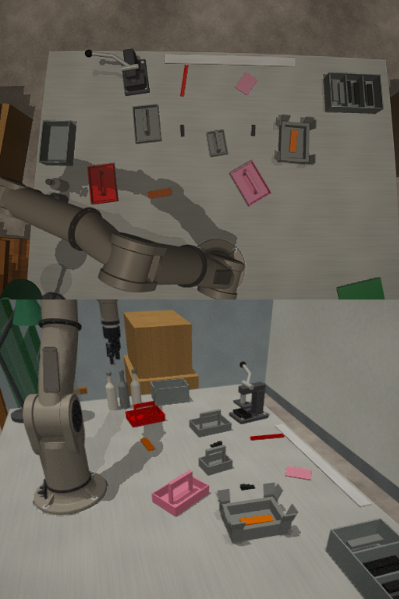

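The top view (scaled by 0.78) shows the grey handled tray at about (147,123), the small tray at (217,143) and the base with the orange block at (294,139). The red and pink trays are decoys. Next I'll measure.

```bash
python3 - <<'E'
from h import *
def rect(p,n):
    p=p.astype(np.float32); 
    r=cv2.minAreaRect(p[:,:2]*1000); print(n,len(p),np.round(r[0],1),np.round(r[1],1),round(r[2],1),'z',np.round(np.percentile(p[:,2],[5,50,95])*1000,1))
for f in ['top1','side1']:
    P=np.load(f+'.npz')['P']; d=np.load(f+'.npz')['d']
    if f=='top1': 
        for n,(u,v) in dict(top=(147,123),small=(217,143),base=(294,139)).items(): print(n,P[int(v/.78),int(u/.78)])
    T=np.load('top1.npz')['P']
    for n,(u,v) in dict(top=(147,123),small=(217,143),base=(294,139)).items():
        c=T[int(v/.78),int(u/.78)]; R=.13 if n!='small' else .075
        Q=P[(d>0)&(np.hypot(P[...,0]-c[0],P[...,1]-c[1])<R)]
        bands=[(.015,.12),(.03,.042),(.078,.095)] if n!='base' else [(.02,.12),(.035,.05),(.08,.1)]
        for a,b in bands:
            q=Q[(Q[:,2]>a)&(Q[:,2]<b)]
            if len(q)>5: rect(q,f'{f} {n} {a}-{b}')
        if f=='top1':
            print('bench z',np.median(Q[Q[:,2]<.012][:,2]))
im=np.load('top1.npz')['im']; a=im[110:260,150:440]
cv2.imwrite('pics/crop1.png',cv2.resize(a,None,fx=2.7,fy=2.7,interpolation=cv2.INTER_CUBIC)[:,:,::-1])
E
```

```text
top [0.58801363 0.30337156 0.07381407]
small [0.50764524 0.00851955 0.0746265 ]
base [ 0.5439093  -0.32473957  0.02466214]
top1 top 0.015-0.12 510 [599.1 311.8] [165.9 112.3] 7.9 z [17.4 34.6 87.1]
top1 top 0.03-0.042 205 [597.9 311. ] [162.8 111.6] 7.3 z [30.6 34.3 40.2]
top1 top 0.078-0.095 125 [596.4 311.3] [99.4 14.8] 7.6 z [80.5 84.7 89.3]
bench z -0.00015934068984367362
top1 small 0.015-0.12 341 [518.2   4.2] [106.5  76.3] 11.0 z [19.9 36.7 88. ]
top1 small 0.03-0.042 130 [518.4   4.3] [106.3  75.8] 10.5 z [31.1 35.  39.8]
top1 small 0.078-0.095 108 [518.7   4.4] [78.9 14.1] 10.2 z [79.  84.3 90.2]
bench z 0.0003117227857795085
top1 base 0.02-0.12 1370 [ 529.4 -325.5] [154.8 210.7] 86.2 z [24.6 45.6 85.6]
top1 base 0.035-0.05 720 [ 528.3 -324.6] [130.5 181.3] 85.7 z [36.8 43.4 48.6]
top1 base 0.08-0.1 156 [ 529.4 -325.4] [153.9 211.3] 85.9 z [80.6 85.1 91.1]
bench z 0.0006568366908859186
side1 top 0.015-0.12 808 [601.2 310.7] [166.  122.3] 6.6 z [17.1 31.  83.9]
side1 top 0.03-0.042 226 [601.6 310.9] [164.2 122.1] 6.0 z [30.4 33.7 38.6]
side1 top 0.078-0.095 89 [599.5 308.6] [97.7 24.3] 11.9 z [78.4 83.7 86.7]
side1 small 0.015-0.12 803 [521.6   3.8] [109.1  80.6] 11.1 z [16.7 33.1 84.5]
side1 small 0.03-0.042 209 [522.4   2.7] [107.7  79.6] 10.1 z [30.7 33.9 38.5]
side1 small 0.078-0.095 115 [520.2   3.7] [80.  19.3] 10.8 z [78.7 83.7 86.9]
side1 base 0.02-0.12 3278 [ 531.4 -326. ] [159.7 207.7] 86.0 z [23.2 44.3 85.3]
side1 base 0.035-0.05 1339 [ 531.  -327.2] [133.6 183.3] 86.7 z [36.2 43.6 47.2]
side1 base 0.08-0.1 348 [ 531.4 -326. ] [159.7 207.7] 86.0 z [80.5 85.1 88.4]
```

View pics/crop1.png

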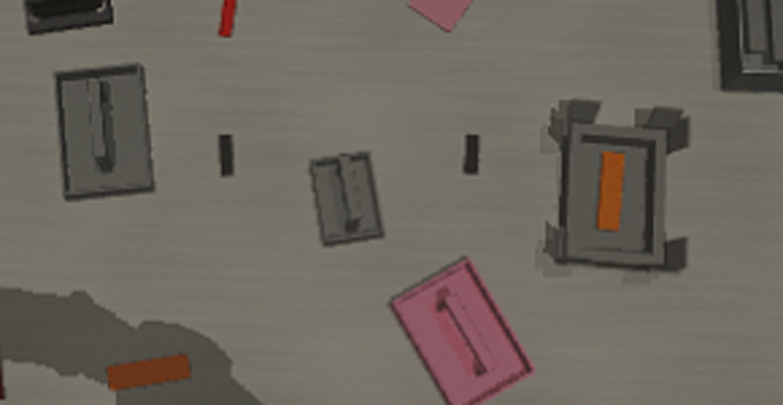

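The crop shows the three trays clearly. Top tray is about (598, 311) mm at yaw +7.5°, base about (530, -325.5) mm at -4°. There may be bottles near my path, so I'll check the heights there.

```bash
python3 - <<'E'
from h import *
for f in ['top1','side1']:
    z=np.load(f+'.npz'); P=z['P'][z['d']>0]
    g=np.zeros((10,9))
    for i,x in enumerate(range(250,750,50)):
        for j,y in enumerate(range(250,700,50)):
            q=P[(abs(P[:,0]*1000-x)<25)&(abs(P[:,1]*1000-y)<25)]
            g[i,j]=1000*np.percentile(q[:,2],99) if len(q)>3 else -1
    print(f,'rows x 250.. cols y 250..650'); print(g.round())
E
```

```text
top1 rows x 250.. cols y 250..650
[[  7.   8.   8.  31. 664. 662. 649. 629. 604.]
 [ 15.  14.   7.  33.  81.  90.  41. 606. 601.]
 [  7.   8.   7.   7.  38.  89.  38.   7. 188.]
 [  6.   7.   6.   6.  39.  87.  38.   6.  91.]
 [  6.   7.   8.   6.   7.   8.   7.   8.  92.]
 [ 34.  39.  37.   7.   7.   6.   6.   6.  91.]
 [ 39.  89.  40.   9.   6.   7.   6.   7.  94.]
 [ 38.  89.  39.   6.   8.   7.   8.   8.  92.]
 [ 39.  89.  40.  10.   8.   7.   8.   8.   7.]
 [ 33.  39.  32.   7.   8.   6.   7.   7.   7.]]
side1 rows x 250.. cols y 250..650
[[  3.   3.   3.  37.  38.  37. 344. 517. 349.]
 [ 13.  10.   5.  36.  86.  86.  35. 507. 383.]
 [  3.   3.   3.   7.  63.  87.  37.  -1. 188.]
 [  3.   4.   4.   4.  37.  85.  36.  87.  90.]
 [  3.   5.   3.   3.   3.   3.   4.  85.  87.]
 [ 27.  36.  37.   4.   5.   3.   3.  87.  88.]
 [ 37.  87.  37.   4.   3.   4.   4.  92.  89.]
 [ 36.  87.  37.  -1.   2.   2.   2.  79.  90.]
 [ 38.  86.  39.  -1.  -1.   3.   4.   3.   5.]
 [ 34.  37.  36.   1.   2.   3.   3.   3.   3.]]
```

```bash
python3 -m crank '[{"az":-9.4},{"az":-9.3},{"az":-9.3}]' && python3 -m crank '[{"x":-31.7,"y":-36.5},{"x":-31.7,"y":-36.5},{"x":-31.7,"y":-36.5},{"x":-31.7,"y":-36.5},{"x":-31.7,"y":-36.5},{"x":-31.7,"y":-36.5},{"x":-31.7,"y":-36.5},{"x":-31.7,"y":-36.5},{"x":-31.7,"y":-36.5},{"x":-31.7,"y":-36.5},{},{}]'
cat >> h.py <<'E'
from scipy.spatial.transform import Rotation as Ro
def goto(x,y,yaw):
    "remaining shift in tool mm after turn az; yaw = world angle of tool y axis"
    o=readout.get_obs(); q=o['tool_rot']; R=Ro.from_quat([q[1],q[2],q[3],q[0]])
    ty=R.as_matrix()[:,1]; cur=np.degrees(np.arctan2(ty[1],ty[0])); az=-((yaw-cur+180)%360-180)
    R2=(R*Ro.from_rotvec([0,0,np.radians(az)])).as_matrix()
    s=R2.T@(np.array([x,y,o['eef_pos'][2]*1000])-o['eef_pos']*1000)
    print('t',o['t'],'pos',(o['eef_pos']*1000).round(1),'toolz',R.as_matrix()[:,2].round(4),'az',round(az,2),'shift after turn',s.round(1),'F',o['contact_force'].round(1),'w',round(o['gripper_width'],3),'q',o['q'].round(2))
E
python3 - <<'E'
from h import *
goto(598,311,97.5)
c,im,d=grab('wrist','w1.png'); P=cloud(c,d); m=d>0
q=P[m&(np.hypot(P[...,0]-.598,P[...,1]-.311)<.13)]
for a,b in [(.015,.12),(.03,.042),(.078,.095)]:
    s=q[(q[:,2]>a)&(q[:,2]<b)].astype(np.float32)
    if len(s)>5: print(a,len(s),cv2.minAreaRect(s[:,:2]*1000),np.percentile(s[:,2],[5,50,95]))
E
```

```text
t 0.1 pos [236.2 631.7 230.4] toolz [-5.0e-04 -1.6e-03 -1.0e+00] az -28.0 shift after turn [-3.168e+02 -3.652e+02  3.000e-01] F [-0.2 -0.1  0.1] w 1.001 q [-1.32  0.48  0.02  1.56 -0.01  1.11 -0.08]schema error: expected keys jaw, x, y, z, ax, ay, az
```

View pics/w1.png

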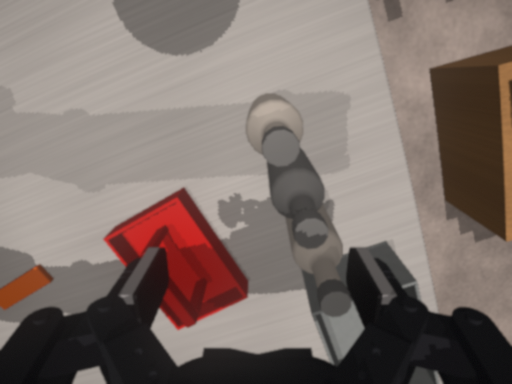

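All seven keys are required in each row, so the arm has not moved. The wrist view still shows the red tray and the bottles at (300,210). I'll rise a little first and resend in full form.

```bash
python3 -m crank '[{"jaw":100,"x":0,"y":0,"z":-30,"ax":0,"ay":0,"az":-9.4},{"jaw":100,"x":0,"y":0,"z":-30,"ax":0,"ay":0,"az":-9.3},{"jaw":100,"x":0,"y":0,"z":0,"ax":0,"ay":0,"az":-9.3}]' && python3 -m crank '[{"jaw":100,"x":-31.7,"y":-36.5,"z":0,"ax":0,"ay":0,"az":0},{"jaw":100,"x":-31.7,"y":-36.5,"z":0,"ax":0,"ay":0,"az":0},{"jaw":100,"x":-31.7,"y":-36.5,"z":0,"ax":0,"ay":0,"az":0},{"jaw":100,"x":-31.7,"y":-36.5,"z":0,"ax":0,"ay":0,"az":0},{"jaw":100,"x":-31.7,"y":-36.5,"z":0,"ax":0,"ay":0,"az":0},{"jaw":100,"x":-31.7,"y":-36.5,"z":0,"ax":0,"ay":0,"az":0},{"jaw":100,"x":-31.7,"y":-36.5,"z":0,"ax":0,"ay":0,"az":0},{"jaw":100,"x":-31.7,"y":-36.5,"z":0,"ax":0,"ay":0,"az":0},{"jaw":100,"x":-31.7,"y":-36.5,"z":0,"ax":0,"ay":0,"az":0},{"jaw":100,"x":-31.7,"y":-36.5,"z":0,"ax":0,"ay":0,"az":0},{"jaw":100,"x":0,"y":0,"z":0,"ax":0,"ay":0,"az":0}]'
cat >> h.py <<'E'
def wrist(name,x,y,bands,r=.13):
    c,im,d=grab('wrist',name); P=cloud(c,d); m=d>0
    q=P[m&(np.hypot(P[...,0]-x/1000,P[...,1]-y/1000)<r)]
    for a,b in bands:
        s=q[(q[:,2]>a)&(q[:,2]<b)].astype(np.float32)
        if len(s)>5:
            R=cv2.minAreaRect(s[:,:2]*1000); print(a,len(s),np.round(R[0],1),np.round(R[1],1),round(R[2],1),np.percentile(s[:,2]*1000,[5,50,95]).round(1))
    return P,im,d
E
python3 - <<'E'
from h import *
goto(598,311,97.5)
wrist('w2.png',598,311,[(.015,.12),(.03,.042),(.078,.095)])
E
```

```text
t: 0.52
eef_pos: [0.2368, 0.6335, 0.2942]
tool_rot: [0.001, -0.068, 0.998, 0.002]
contact_force: [0.7, 0.4, -1.5]
gripper_width: 1.003
t: 1.9
eef_pos: [0.6017, 0.3064, 0.2907]
tool_rot: [0.0, -0.061, 0.998, -0.002]
contact_force: [-0.3, 0.6, 0.4]
gripper_width: 1.002
t 1.9 pos [601.7 306.4 290.7] toolz [ 0.0011 -0.003  -1.    ] az -0.46 shift after turn [ 3.   5.1 -0. ] F [-0.3  0.6  0.4] w 1.002 q [-0.63  0.43  0.09  1.49 -0.04  1.22  1.16]
0.015 3263 [600.7 312.2] [161.2 110. ] 7.7 [19.2 36.  86.6]
0.03 1522 [600.8 312.2] [161.1 110. ] 7.7 [32.  35.7 37.1]
0.078 1076 [600.5 312.1] [99.3 13.5] 7.7 [84.3 85.8 87. ]
```

View pics/w2.png

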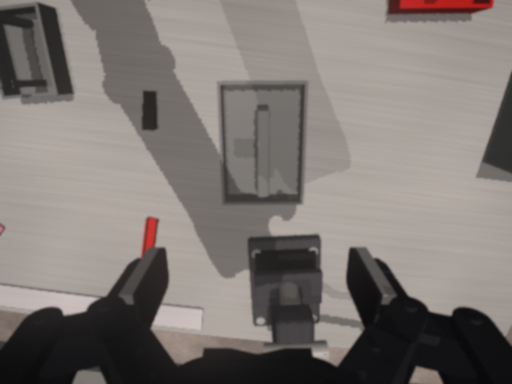

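Wrist view: the tray is upright at (262,142) and the bar is sharp, measured at (600.6, 312.2) with yaw 7.7°. The microscope at (285,290) stands close behind it, so I'll check clearance.

```bash
python3 - <<'E'
from h import *
goto(600.6,312.2,97.7)
c=eyes.calibration('wrist'); R=np.array(c['R']); print('cam pos',-R.T@np.array(c['t']), 'fwd',R[2])
for f in ['top1','side1']:
    z=np.load(f+'.npz'); P=z['P'][z['d']>0]
    print(f,'rows x 680.. cols y 220..460')
    for x in range(680,860,20):
        print(x,[int(1000*np.percentile(q[:,2],99)) if len(q:=P[(abs(P[:,0]*1000-x)<10)&(abs(P[:,1]*1000-y)<20)])>1 else -1 for y in range(220,480,40)])
E
```

```text
t 1.95 pos [599.6 309.4 290.7] toolz [-3.0e-04 -1.2e-03 -1.0e+00] az -0.45 shift after turn [-1.4  2.7 -0. ] F [-0.2 -0.2  1.4] w 0.999 q [-0.63  0.43  0.09  1.49 -0.04  1.22  1.16]
cam pos [0.51725532 0.29921001 0.43323128] fwd [ 0.31992939  0.03848517 -0.94665943]
top1 rows x 680.. cols y 220..460
680 [6, 41, 39, 36, 37, 6, 9]
700 [4, 7, 5, 4, 8, 7, 6]
720 [6, 6, 5, 6, 4, 12, 7]
740 [6, 6, 18, 22, 82, 81, 7]
760 [6, 8, 24, 162, 163, 86, 7]
780 [5, 8, 18, 167, 177, 173, 4]
800 [7, 5, 18, 178, 186, 187, 6]
820 [7, 6, 9, 166, 184, 196, 203]
840 [6, 6, 7, 162, 168, 194, 205]
side1 rows x 680.. cols y 220..460
680 [2, 35, 37, 37, 34, -1, -1]
700 [2, 1, 2, -1, 0, 0, 2]
720 [3, 2, 2, 2, 2, 3, 1]
740 [1, 1, 18, 19, 82, 79, 2]
760 [2, 3, 80, 157, 160, 81, 1]
780 [2, 2, 80, 164, 172, 168, 0]
800 [2, 1, 49, 175, 180, 176, -1]
820 [1, 1, 19, 168, 186, 199, 200]
840 [1, 2, 8, 163, 161, 197, 201]
```

```bash
python3 -m crank '[{"jaw":100,"x":-0.8,"y":2,"z":40,"ax":0,"ay":0,"az":-0.4},{"jaw":100,"x":0,"y":0,"z":45,"ax":0,"ay":0,"az":0},{"jaw":100,"x":0,"y":0,"z":45,"ax":0,"ay":0,"az":0},{"jaw":100,"x":0,"y":0,"z":40,"ax":0,"ay":0,"az":0},{"jaw":100,"x":0,"y":0,"z":0,"ax":0,"ay":0,"az":0},{"jaw":100,"x":0,"y":0,"z":0,"ax":0,"ay":0,"az":0}]'
python3 -c "
from h import *
goto(600.6,312.2,97.7)"
```

```text
t: 2.7
eef_pos: [0.5992, 0.3152, 0.123]
tool_rot: [0.001, -0.069, 0.998, 0.001]
contact_force: [-0.0, -0.6, 0.1]
gripper_width: 1.001
t 2.7 pos [599.2 315.2 123. ] toolz [ 0.0015  0.0015 -1.    ] az 0.26 shift after turn [-1.  -3.2 -0. ] F [-0.  -0.6  0.1] w 1.001 q [-0.62  0.59  0.06  1.65 -0.05  0.91  1.17]
```

```bash
python3 -m crank '[{"jaw":100,"x":-1,"y":-2.8,"z":22,"ax":0,"ay":0,"az":0.2},{"jaw":100,"x":0,"y":0,"z":22,"ax":0,"ay":0,"az":0},{"jaw":100,"x":0,"y":0,"z":22,"ax":0,"ay":0,"az":0},{"jaw":100,"x":0,"y":0,"z":0,"ax":0,"ay":0,"az":0},{"jaw":100,"x":0,"y":0,"z":0,"ax":0,"ay":0,"az":0},{"jaw":100,"x":0,"y":0,"z":0,"ax":0,"ay":0,"az":0}]'
python3 -c "
from h import *
goto(600.6,312.2,97.7)"
```

```text
t: 3.45
eef_pos: [0.601, 0.3117, 0.0565]
tool_rot: [0.001, -0.067, 0.998, 0.0]
contact_force: [-0.0, 0.0, -0.0]
gripper_width: 0.997
t 3.45 pos [601.  311.7  56.5] toolz [ 0.0017  0.0011 -1.    ] az -0.0 shift after turn [ 0.3  0.6 -0. ] F [-0.  0. -0.] w 0.997 q [-0.61  0.67  0.06  1.68 -0.05  0.79  1.17]
```

Aligned within 1 mm. I'll close at 60 N.

```bash
python3 -m crank '[{"jaw":0,"x":0,"y":0.5,"z":0,"ax":0,"ay":0,"az":0},{"jaw":0,"x":0,"y":0,"z":0,"ax":0,"ay":0,"az":0},{"jaw":0,"x":0,"y":0,"z":0,"ax":0,"ay":0,"az":0},{"jaw":0,"x":0,"y":0,"z":0,"ax":0,"ay":0,"az":0},{"jaw":0,"x":0,"y":0,"z":0,"ax":0,"ay":0,"az":0},{"jaw":0,"x":0,"y":0,"z":0,"ax":0,"ay":0,"az":0},{"jaw":0,"x":0,"y":0,"z":0,"ax":0,"ay":0,"az":0},{"jaw":0,"x":0,"y":0,"z":0,"ax":0,"ay":0,"az":0},{"jaw":0,"x":0,"y":0,"z":0,"ax":0,"ay":0,"az":0},{"jaw":0,"x":0,"y":0,"z":0,"ax":0,"ay":0,"az":0}]' 60 && python3 -m crank '[{"jaw":0,"x":0,"y":0,"z":-10,"ax":0,"ay":0,"az":0},{"jaw":0,"x":0,"y":0,"z":-20,"ax":0,"ay":0,"az":0},{"jaw":0,"x":0,"y":0,"z":-30,"ax":0,"ay":0,"az":0},{"jaw":0,"x":0,"y":0,"z":-30,"ax":0,"ay":0,"az":0},{"jaw":0,"x":0,"y":0,"z":-30,"ax":0,"ay":0,"az":0},{"jaw":0,"x":0,"y":0,"z":-10,"ax":0,"ay":0,"az":0},{"jaw":0,"x":0,"y":0,"z":0,"ax":0,"ay":0,"az":0},{"jaw":0,"x":0,"y":0,"z":0,"ax":0,"ay":0,"az":0}]'
python3 -c "
from h import *
goto(530,-325.5,86)"
```

```text
t: 4.7
eef_pos: [0.6001, 0.3118, 0.0553]
tool_rot: [0.0, -0.067, 0.998, 0.0]
contact_force: [-1.2, 0.8, 1.5]
gripper_width: 0.152
t: 5.7
eef_pos: [0.5993, 0.3112, 0.1839]
tool_rot: [-0.001, -0.067, 0.998, -0.001]
contact_force: [-0.2, -0.3, -3.6]
gripper_width: 0.156
t 5.7 pos [599.3 311.2 183.9] toolz [-0.0021 -0.0013 -1.    ] az 11.7 shift after turn [  24.7 -640.     0.9] F [-0.2 -0.3 -3.6] w 0.156 q [-0.62  0.52  0.07  1.6  -0.04  1.02  1.17]
```

Held: the force shows -3.6 N and the opening matches the bar. I'll turn, then traverse, stopping short to measure the base with the wrist camera.

```bash
python3 -m crank '[{"jaw":0,"x":0,"y":0,"z":0,"ax":0,"ay":0,"az":5.9},{"jaw":0,"x":0,"y":0,"z":0,"ax":0,"ay":0,"az":5.8},{"jaw":0,"x":1.5,"y":-20,"z":0,"ax":0,"ay":0,"az":0},{"jaw":0,"x":1.5,"y":-40,"z":0,"ax":0,"ay":0,"az":0},{"jaw":0,"x":1.5,"y":-50,"z":0,"ax":0,"ay":0,"az":0},{"jaw":0,"x":1.5,"y":-50,"z":0,"ax":0,"ay":0,"az":0},{"jaw":0,"x":1.5,"y":-50,"z":0,"ax":0,"ay":0,"az":0},{"jaw":0,"x":1.5,"y":-50,"z":0,"ax":0,"ay":0,"az":0},{"jaw":0,"x":1.5,"y":-50,"z":0,"ax":0,"ay":0,"az":0},{"jaw":0,"x":1.5,"y":-40,"z":0,"ax":0,"ay":0,"az":0},{"jaw":0,"x":1.5,"y":-20,"z":0,"ax":0,"ay":0,"az":0},{"jaw":0,"x":0,"y":0,"z":0,"ax":0,"ay":0,"az":0}]'
python3 - <<'E'
from h import *
goto(530,-325.5,86)
P,im,d=wrist('w3.png',530,-325.5,[(.02,.12),(.041,.049),(.08,.1)],r=.15)
o=readout.get_obs()['eef_pos']
goto(530,-325.5,86)
m=(d>0)&(np.hypot(P[...,0]-o[0],P[...,1]-o[1])<.11)&(P[...,2]>.1)&(P[...,2]<.19); print('held pts',m.sum(),np.percentile(P[m][:,2]*1000,[1,5,50,95]).round(1))
E
```

```text
t: 7.2
eef_pos: [0.5592, -0.06, 0.1848]
tool_rot: [-0.001, 0.037, 0.999, -0.001]
contact_force: [0.1, -0.6, -4.1]
gripper_width: 0.157
t 7.2 pos [559.2 -60.  184.8] toolz [-0.0015 -0.0012 -1.    ] az -0.2 shift after turn [  10.7 -266.9    0.4] F [ 0.1 -0.6 -4.1] w 0.157 q [-0.17  0.35  0.21  1.89 -0.09  0.92  1.58]
0.02 8752 [ 535.5 -295.5] [ 97.2 200.2] 86.2 [23.4 45.1 87.2]
0.041 2967 [ 531.2 -289.4] [ 70.2 179.6] 82.9 [42.  45.1 46.8]
0.08 1098 [ 543.4 -251.8] [ 43.1 199.8] 74.0 [80.7 86.6 88.8]
t 7.25 pos [559.8 -57.8 184.9] toolz [-1.1e-03 -1.0e-04 -1.0e+00] az -0.07 shift after turn [ 1.110e+01 -2.691e+02  1.000e-01] F [ 0.2  1.6 -4.2] w 0.154 q [-0.18  0.35  0.21  1.89 -0.09  0.92  1.57]
held pts 33562 [133.1 133.6 134.9 165.9]
```

View pics/w3.png

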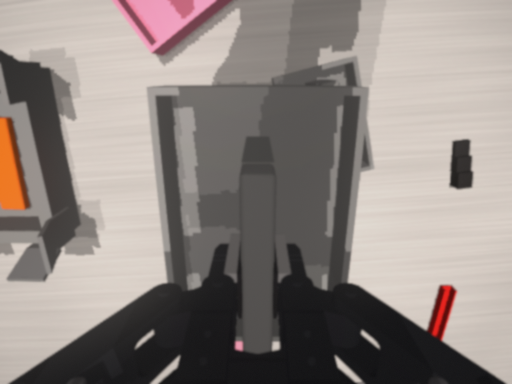

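Wrist view: the tray is held level (floor about 131 mm underside) and centred. The base is only half in view on the left (x < 80). I'll refine the base from its near edge and find the held tray's offset to the TCP.

```bash
python3 - <<'E'
from h import *
P,im,d=wrist('w4.png',531,-325.5,[]); 
o=readout.get_obs(); e=o['eef_pos']*1000
Q=P[d>0]*1000
def loc(X,yaw):
    a=np.radians(yaw); return np.c_[np.cos(a)*X[:,0]+np.sin(a)*X[:,1],-np.sin(a)*X[:,0]+np.cos(a)*X[:,1]]
q=Q[np.hypot(Q[:,0]-531,Q[:,1]+325.5)<150]
L=loc(q[:,:2]-[531,-325.5],-4); z=q[:,2]; ok=L[:,1]>0
for a,b in [(82,90),(42,48)]:
    s=L[ok&(z>a)&(z<b)]; print(a,'x',np.percentile(s[:,0],[.5,2,98,99.5]).round(1),'y',np.percentile(s[:,1],[98,99.5]).round(1))
    if a==42:
        lo=s
# +y outer side-wall edge slope from rim between guides
bins=[(x,np.percentile(lo[(abs(lo[:,0]-x)<8)][:,1],98)) for x in range(-40,41,16) if (abs(lo[:,0]-x)<8).sum()>5]; print('rim outer y (61 expected)',np.round(bins,1))
ob=(im[...,0]>180)&(im[...,1]<150)&(im[...,2]<80)&(d>0); s=P[ob]*1000; s=s[np.hypot(s[:,0]-531,s[:,1]+325)<100]; s=loc(s[:,:2]-[531,-325.5],-4)
print('orange',len(s),s.min(0),s.max(0))
h=Q[(np.hypot(Q[:,0]-e[0],Q[:,1]-e[1])<130)]
for a,b in [(160,172),(131,138)]:
    s=h[(h[:,2]>a)&(h[:,2]<b)]; l=loc(s[:,:2]-e[:2],-4)
    print('held',a,len(s),'x',np.percentile(l[:,0],[1,99]).round(1),'y',np.percentile(l[:,1],[1,99]).round(1),'z',np.median(s[:,2]).round(1))
    A=np.c_[l,np.ones(len(l))]; print(' plane',np.linalg.lstsq(A,s[:,2],rcond=None)[0].round(4))
    if a==160:
        for sg in (1,-1):
            e2=[(x,np.percentile(sg*l[(abs(l[:,0]-x)<6)&(sg*l[:,1]>40)][:,1],98)) for x in range(10,80,15) if ((abs(l[:,0]-x)<6)&(sg*l[:,1]>40)).sum()>5]; print(sg,np.round(e2,1).tolist())
goto(531,-325.5,86)
E
```

```text
82 x [-84.5 -78.8 101.1 101.6] y [78.3 78.8]
42 x [-89.1 -80.9  84.3  85.9] y [65.4 65.9]
rim outer y (61 expected) [[-40.   60.8]
 [-24.   61.3]
 [ -8.   60.9]
 [  8.   61.4]
 [ 24.   61.7]
 [ 40.   61.1]]
orange 1157 [-39.54508086 -14.50921991] [57.99593243 15.86018271]
held 160 6098 x [-79.7  77.3] y [-56.2  53.6] z 165.3
 plane [-9.100000e-03 -6.000000e-04  1.646163e+02]
1 [[10.0, 53.7], [25.0, 53.6], [40.0, 51.3]]
-1 [[10.0, 56.4], [25.0, 56.5], [40.0, 56.2]]
held 131 22667 x [-73.4  55.3] y [-52.3  49.5] z 134.5
 plane [-3.000000e-04 -1.000000e-03  1.345415e+02]
t 7.3 pos [560.2 -56.3 184.9] toolz [-8.e-04  4.e-04 -1.e+00] az 0.04 shift after turn [ 1.040e+01 -2.705e+02 -1.000e-01] F [-0.7  0.6 -3.3] w 0.152 q [-0.18  0.35  0.21  1.89 -0.09  0.92  1.57]
```

```bash
python3 -m crank '[{"jaw":0,"x":1.5,"y":-20,"z":0,"ax":0,"ay":0,"az":0},{"jaw":0,"x":1.6,"y":-40,"z":0,"ax":0,"ay":0,"az":0},{"jaw":0,"x":1.6,"y":-50,"z":0,"ax":0,"ay":0,"az":0},{"jaw":0,"x":1.6,"y":-50,"z":0,"ax":0,"ay":0,"az":0},{"jaw":0,"x":1.6,"y":-50,"z":0,"ax":0,"ay":0,"az":0},{"jaw":0,"x":1.6,"y":-40,"z":0,"ax":0,"ay":0,"az":0},{"jaw":0,"x":1.5,"y":-20,"z":0,"ax":0,"ay":0,"az":0},{"jaw":0,"x":0,"y":0,"z":0,"ax":0,"ay":0,"az":0},{"jaw":0,"x":0,"y":0,"z":0,"ax":0,"ay":0,"az":0},{"jaw":0,"x":0,"y":0,"z":0,"ax":0,"ay":0,"az":0}]'
python3 - <<'E'
from h import *
goto(530.3,-325.5,86)
c,im,d=grab('top'); c2,i2,d2=grab('side')
a=cv2.resize(im[130:260,310:440],(390,390)); b=cv2.resize(i2[200:350,250:400],(390,390))
cv2.imwrite('pics/c5.png',np.hstack([a,b])[:,:,::-1])
for dd,cc in ((d,c),(d2,c2)):
    P=cloud(cc,dd); q=P[(dd>0)&(np.hypot(P[...,0]-.53,P[...,1]+.3255)<.15)].astype(np.float32)
    for lo,hi in ((.08,.095),(.158,.172)):
        s=q[(q[:,2]>lo)&(q[:,2]<hi)]; print(lo,len(s),cv2.minAreaRect(s[:,:2]*1000))
goto(530.3,-325.5,86)
E
```

```text
t: 8.55
eef_pos: [0.5319, -0.3228, 0.1852]
tool_rot: [0.0, 0.033, 0.999, 0.001]
contact_force: [0.7, -0.0, -3.8]
gripper_width: 0.153
t 8.55 pos [ 531.9 -322.8  185.2] toolz [ 1.0e-04  1.2e-03 -1.0e+00] az 0.18 shift after turn [ 1.4 -2.8 -0. ] F [ 0.7 -0.  -3.8] w 0.153 q [ 0.23  0.45  0.28  1.75 -0.15  0.97  2.08]
0.08 74 ((532.5868530273438, -263.9786376953125), (34.577735900878906, 208.22242736816406), 87.37269592285156)
0.158 149 ((532.5205078125, -305.029052734375), (76.3509750366211, 163.45558166503906), 86.54791259765625)
0.08 267 ((531.0026245117188, -327.9952392578125), (157.50399780273438, 207.93980407714844), 86.02176666259766)
0.158 582 ((533.5381469726562, -325.33721923828125), (115.19486999511719, 164.31866455078125), 84.74861145019531)
t 8.65 pos [ 531.6 -323.6  185.3] toolz [ 1.e-04  6.e-04 -1.e+00] az 0.12 shift after turn [ 1.2 -2.  -0. ] F [-0.2 -0.5 -3. ] w 0.15 q [ 0.23  0.45  0.29  1.75 -0.15  0.97  2.08]
```

View pics/c5.png

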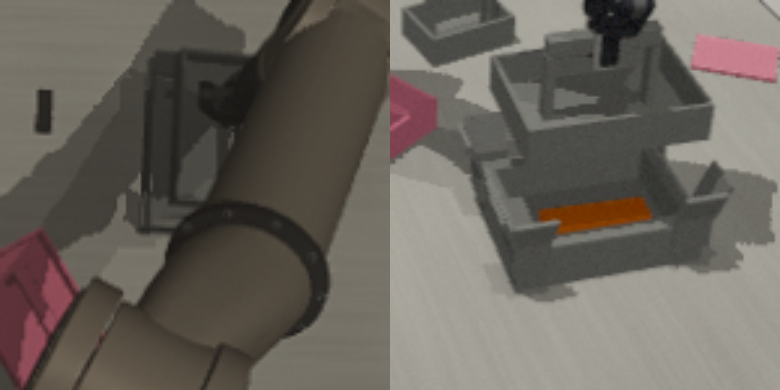

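The side crop shows the tray level above the base, inside the four guides, offset by about 2 mm, which agrees with the pose reading. I'll correct and lower to just above the guides' straight part.

```bash
python3 -m crank '[{"jaw":0,"x":1.5,"y":-2.3,"z":5,"ax":0,"ay":0,"az":0.1},{"jaw":0,"x":0,"y":0,"z":12,"ax":0,"ay":0,"az":0},{"jaw":0,"x":0,"y":0,"z":12,"ax":0,"ay":0,"az":0},{"jaw":0,"x":0,"y":0,"z":8,"ax":0,"ay":0,"az":0},{"jaw":0,"x":0,"y":0,"z":6,"ax":0,"ay":0,"az":0},{"jaw":0,"x":0,"y":0,"z":0,"ax":0,"ay":0,"az":0},{"jaw":0,"x":0,"y":0,"z":0,"ax":0,"ay":0,"az":0},{"jaw":0,"x":0,"y":0,"z":0,"ax":0,"ay":0,"az":0}]'
python3 - <<'E'
from h import *
goto(530.3,-325.5,86)
c2,d2i,d2=grab('side'); P=cloud(c2,d2); q=P[(d2>0)&(np.hypot(P[...,0]-.53,P[...,1]+.3255)<.15)].astype(np.float32)
for lo,hi in ((.08,.091),(.115,.13)):
    s=q[(q[:,2]>lo)&(q[:,2]<hi)]; print(lo,len(s),cv2.minAreaRect(s[:,:2]*1000))
goto(530.3,-325.5,86)
E
```

```text
t: 9.65
eef_pos: [0.5297, -0.3274, 0.1427]
tool_rot: [0.0, 0.036, 0.999, -0.0]
contact_force: [0.4, -1.2, -3.9]
gripper_width: 0.151
t 9.65 pos [ 529.7 -327.4  142.7] toolz [ 7.e-04 -3.e-04 -1.e+00] az -0.1 shift after turn [-0.5  1.9 -0. ] F [ 0.4 -1.2 -3.9] w 0.151 q [ 0.25  0.49  0.27  1.78 -0.17  0.89  2.1 ]
0.08 660 ((530.7955932617188, -326.68475341796875), (157.5172576904297, 207.3428497314453), 86.44378662109375)
0.115 619 ((532.034912109375, -327.96575927734375), (116.17416381835938, 164.50746154785156), 85.78104400634766)
t 9.7 pos [ 529.6 -327.3  142.7] toolz [ 7.e-04 -3.e-04 -1.e+00] az -0.1 shift after turn [-0.6  1.9 -0. ] F [-0.3 -0.4 -3.6] w 0.154 q [ 0.25  0.49  0.27  1.78 -0.17  0.89  2.1 ]
```

```bash
python3 -m crank '[{"jaw":0,"x":0,"y":1.5,"z":5,"ax":0,"ay":0,"az":0},{"jaw":0,"x":0,"y":0,"z":7,"ax":0,"ay":0,"az":0},{"jaw":0,"x":0,"y":0,"z":7,"ax":0,"ay":0,"az":0},{"jaw":0,"x":0,"y":0,"z":6,"ax":0,"ay":0,"az":0},{"jaw":0,"x":0,"y":0,"z":5,"ax":0,"ay":0,"az":0},{"jaw":0,"x":0,"y":0,"z":4,"ax":0,"ay":0,"az":0},{"jaw":0,"x":0,"y":0,"z":3,"ax":0,"ay":0,"az":0},{"jaw":0,"x":0,"y":0,"z":0,"ax":0,"ay":0,"az":0},{"jaw":0,"x":0,"y":0,"z":0,"ax":0,"ay":0,"az":0}]'
python3 -c "
from h import *
goto(530.3,-325.5,86)"
```

```text
t: 10.82
eef_pos: [0.5296, -0.3258, 0.1055]
tool_rot: [0.0, 0.036, 0.999, -0.0]
contact_force: [-0.4, 0.2, -3.9]
gripper_width: 0.158
t 10.825 pos [ 529.6 -325.8  105.5] toolz [ 3.e-04 -1.e-04 -1.e+00] az -0.1 shift after turn [-0.6  0.3  0. ] F [-0.4  0.2 -3.9] w 0.158 q [ 0.26  0.54  0.26  1.81 -0.18  0.82  2.11]
```

No guide contact, and about 5 mm left to go. I'll ease down in small steps.

```bash
python3 -m crank '[{"jaw":0,"x":0,"y":0,"z":1.5,"ax":0,"ay":0,"az":0},{"jaw":0,"x":0,"y":0,"z":1.5,"ax":0,"ay":0,"az":0},{"jaw":0,"x":0,"y":0,"z":1,"ax":0,"ay":0,"az":0},{"jaw":0,"x":0,"y":0,"z":0,"ax":0,"ay":0,"az":0},{"jaw":0,"x":0,"y":0,"z":0,"ax":0,"ay":0,"az":0}]'; python3 -m crank '[{"jaw":0,"x":0,"y":0,"z":0.7,"ax":0,"ay":0,"az":0},{"jaw":0,"x":0,"y":0,"z":0.7,"ax":0,"ay":0,"az":0},{"jaw":0,"x":0,"y":0,"z":0,"ax":0,"ay":0,"az":0},{"jaw":0,"x":0,"y":0,"z":0,"ax":0,"ay":0,"az":0}]'
```

```text
t: 11.45
eef_pos: [0.5295, -0.3257, 0.1013]
tool_rot: [0.0, 0.036, 0.999, -0.0]
contact_force: [0.1, -0.1, -3.0]
gripper_width: 0.153
t: 11.95
eef_pos: [0.5296, -0.3256, 0.1003]
tool_rot: [0.0, 0.036, 0.999, 0.0]
contact_force: [-2.7, 1.6, 4.7]
gripper_width: 0.154
```

Contact at TCP 100.3, exactly grasp height plus 45 mm. Releasing and retreating.

```bash
python3 -m crank '[{"jaw":30,"x":0,"y":0,"z":0,"ax":0,"ay":0,"az":0},{"jaw":50,"x":0,"y":0,"z":0,"ax":0,"ay":0,"az":0},{"jaw":70,"x":0,"y":0,"z":0,"ax":0,"ay":0,"az":0},{"jaw":70,"x":0,"y":0,"z":0,"ax":0,"ay":0,"az":0},{"jaw":70,"x":0,"y":0,"z":0,"ax":0,"ay":0,"az":0},{"jaw":70,"x":0,"y":0,"z":0,"ax":0,"ay":0,"az":0}]'; python3 -m crank '[{"jaw":70,"x":0,"y":0,"z":-10,"ax":0,"ay":0,"az":0},{"jaw":70,"x":0,"y":0,"z":-25,"ax":0,"ay":0,"az":0},{"jaw":70,"x":0,"y":0,"z":-40,"ax":0,"ay":0,"az":0},{"jaw":70,"x":0,"y":0,"z":-40,"ax":0,"ay":0,"az":0},{"jaw":70,"x":0,"y":0,"z":-40,"ax":0,"ay":0,"az":0},{"jaw":70,"x":0,"y":0,"z":-40,"ax":0,"ay":0,"az":0},{"jaw":70,"x":0,"y":0,"z":0,"ax":0,"ay":0,"az":0},{"jaw":70,"x":0,"y":0,"z":0,"ax":0,"ay":0,"az":0},{"jaw":70,"x":0,"y":0,"z":0,"ax":0,"ay":0,"az":0}]'
python3 - <<'E'
from h import *
goto(530.3,-325.5,86)
P,im,d=wrist('w6.png',530,-325.5,[(.041,.055),(.074,.079),(.079,.083),(.08,.1),(.12,.14)],r=.15)
q=P[(d>0)&(np.hypot(P[...,0]-.5303,P[...,1]+.3255)<.1)]*1000
for lo,hi in((46,52),(126,134)):
    s=q[(q[:,2]>lo)&(q[:,2]<hi)]; A=np.c_[s[:,:2]-[530,-325],np.ones(len(s))]; print('plane',lo,len(s),np.linalg.lstsq(A,s[:,2],rcond=None)[0].round(4))
c2,i2,d2=grab('side')
cv2.imwrite('pics/c6.png',np.hstack([cv2.resize(im,(400,300)),cv2.resize(i2[200:350,250:450],(400,300))])[:,:,::-1])
E
```

```text
t: 12.7
eef_pos: [0.5295, -0.3257, 0.0999]
tool_rot: [0.0, 0.036, 0.999, 0.0]
contact_force: [-0.1, -0.3, -0.6]
gripper_width: 0.697
t: 13.82
eef_pos: [0.5288, -0.3253, 0.2936]
tool_rot: [-0.001, 0.036, 0.999, 0.0]
contact_force: [-0.2, 0.1, 0.2]
gripper_width: 0.701
t 13.825 pos [ 528.8 -325.3  293.6] toolz [-0.0021  0.0011 -1.    ] az -0.1 shift after turn [-1.5 -0.1 -0. ] F [-0.2  0.1  0.2] w 0.701 q [ 0.21  0.35  0.31  1.63 -0.11  1.18  2.05]
0.041 9470 [ 528.9 -325.7] [128.4 176.2] 86.1 [45.4 49.9 51.4]
0.074 977 [ 530.4 -325.3] [146.  197.3] 85.8 [74.2 76.6 78.7]
0.079 2254 [ 531.1 -326.3] [151.8 197.3] 86.5 [79.4 80.9 82.4]
0.08 3397 [ 530.8 -326.4] [156.7 206.8] 86.3 [80.2 82.2 88.5]
0.12 1334 [ 530.  -325.2] [13.7 99.4] 86.3 [129.3 130.7 132. ]
plane 46 8596 [ 2.00000e-03 -1.20000e-03  4.98914e+01]
plane 126 1331 [ 3.400000e-03 -3.900000e-03  1.307138e+02]
```

View pics/c6.png

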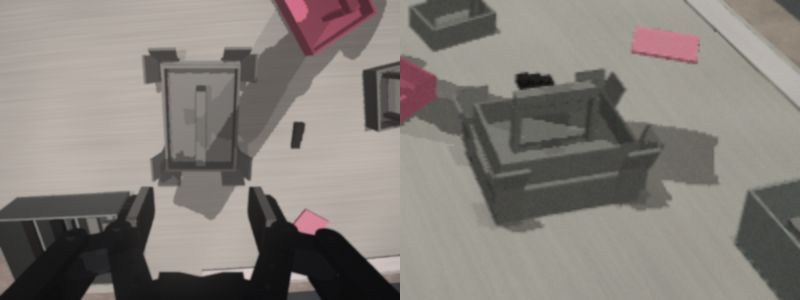

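Both views show the tray seated between all four guides: at (200,115) on the left and (550,130) on the right. Floor is at 49.9 mm (expected 49), bar top at 130.7 (expected 131), and it sits level. The base hasn't moved and the gripper is clear. Handing in.

```bash
python3 -c "
from station import ticket
print(ticket.hand_in())"
```

```text
the job is handed in; nothing more can be done
None
```

The larger grey handled tray is stacked on the base tray, let go, and the job was handed in at about 14 s of the 42 s. I gripped it by its bar at 60 N, carried it over, lowered it to light contact of about 8 N, opened the fingers and lifted straight up.

Last checks, from the wrist and side cameras:
- **Seating:** the tray floor read 49.9 mm (expected 49) and the bar top 130.7 mm (expected 131). Tilt was 0.4° or less, and the tray showed between all four guides.
- **Base tray:** it was within about 1 mm of where it stood.
- **Gripper:** it was clear by about 19 cm, with no contact force.
- **Small tray:** I never touched it, but I did not measure it again at the end.

My first move command was refused for missing keys, before anything had moved. The camera estimates of position differed by 2–3 mm, which is within the 6 mm play.

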